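# Load the nut grinder, fit its push knob and hold it running

### The job

Tip all four nuts out of the metal scoop into the grinder's open hopper, then stand the scoop upright on the worktop and let go of it. After that, take the loose black knob, turn it so that its pointer (and the flat in its bore) matches the flat of the grinder's D-shaped shaft, push it fully home on the shaft and keep pressing it down, so that the sprung shaft goes down to its run position. Finish while still gripping the knob and holding it pressed down - do not let go - and leave the jars, salt shaker and egg cup where they are.

Things in the scene. Friction and masses are not known exactly. Their poses are not given: they have to be found in the camera images.
- scoop: Open aluminium scoop with a black grip, 157 long x 72 wide x 54 high, about 0.2 kg, standing on the worktop, lip roughly away from the robot. Origin: centre of the underside of its flat floor (68 long, 4 thick); x points to the pouring lip, z up. Side walls 36 high (inner width 64), back wall 40 high at x=-32; the front is a 35 deg ramp from x=31 up to the lip.
- nut1: Brown ball-shaped nut, 25 dia, about 12 g, origin at its centre; starts in the scoop
- nut2: same as nut1
- nut3: same as nut1
- nut4: same as nut1
- grinder: White nut grinder fixed to the worktop, body 156 (x) x 270 (y) x 65 high. Origin: centre of its underside; z up. Open square steel hopper on top of its +y half; the shaft stands up from the deck (65 high) at (0, -85), i.e. on its -y half.
- hopper (a point): Centre of the hopper's open mouth, at rim height 115 above the worktop (grinder frame 0, 60, 115); axes as the grinder. Inside 122 x 122, 46 deep, flat floor.
- shaft (a joint): Push-to-run travel of the shaft: 0 = up, grows as it is pressed down, stop at 0.007 m; spring about 5 N at the start to 10 N at the stop. It counts as running from 0.003. The shaft does not turn.
- shaft_tip (a point): Centre of the top of the steel D-shaft, 30 above the deck (95 above the worktop) when up. z up; x points square out of the flat, a direction that differs from start to start and is not the grinder's. Shaft 18 dia, flat 4.5 from the axis; the last 5 below the tip taper to 12 dia, flat 2.2 from the axis. A dark index line on the deck points the same way.
- shaft_seat (a point): Point on the shaft axis 20 below the tip, moving with the shaft, same axes as shaft_tip: the knob's origin comes to this point when the knob is fully home.
- knob: Loose black knob, 60 g, 51 high, upright on the worktop. Origin: centre of its underside; z up, x to its pointer (a small nose that ends 38 from the axis, z 19 to 29). Ribbed skirt 45 dia, z 0 to 25. Bore open below, 20 deep, 21 dia, with a flat 6 from the axis on the pointer (+x) side: it goes on only with the knob's x along the shaft's x (about 0.15 rad of play).
- salt_shaker: Bystander, leave alone: glass salt shaker with grey dome top, 44 dia x 90, origin at the centre of its underside
- mustard_jar: Bystander, leave alone: squat glass jar with screw lid, 66 dia x 100, origin at the centre of its underside
- egg_cup: Bystander, leave alone: egg cup, 48 dia x 46, near the front edge on the right, origin at the centre of its underside
- scoop_lip (a point): Middle of the scoop's pouring lip: (74, 0, 34) in the scoop's frame, same axes. The nuts roll out over it when the scoop is tipped lip-down by 50 to 75 deg
- scoop_grip (a point): Centre of the scoop's black grip block: (-58, 0, 42) in the scoop's frame, same axes. Block 50 long in x, 14 thick in y, 24 high, free space under it and beside it
- knob_grip (a point): Middle of the knob's bar grip, on its axis 38 above its underside, same axes as the knob. Bar 42 long in x, 14 thick in y, from z 24 (top of the skirt is 25) to z 51

How it is judged:
By the outcome, as a careful person would: the job done as asked, in the order asked, and still so for the second after the job is handed in, while the arm keeps its last pose, push and grip.
It also fails if it takes over 64 s, if anything falls off the work surface, if the arm or the gripper's body presses on something with over 40 N, if the wrist force passes 120 N, or if a joint passes its speed limit or range.

### The arm

A 6-joint arm with a two-finger parallel gripper is mounted at the origin on a cart in front of the work surface, level with it; the furniture and walls round the work are solid. World frame = base frame: x ahead of the robot, y to its left, z up, the work surface at z = 0. Lengths are in m, angles in rad, forces in N, time in s.
With the tool pointing down it reaches from about 0.35 to 0.975 m from the base axis. Payload 7.1 kg.
Tool frame: the origin (TCP) lies on the centre line of the jaws, within the pads' length; the fingertips stand 25 mm ahead of it and the grasp point (between the pads) lies 6 mm ahead of it (tcp_to_tips is the distance from the TCP to the fingertips, in m); z points along the fingers, y is the line along which they close (so a half turn about z gives the same grasp; the last joint's range is limited). The gripper opens to 88 mm and grips with 3 to 60 N. Pads are 20 mm wide; open, the fingers measure 115 mm over their backs; the gripper's body (75 mm by 178 mm) begins 61 mm behind the grasp point.
Start: joints at [-1.242, 0.423, 1.63, -0, 1.089, -0.019], TCP at [0.213, -0.588, 0.248] pointing down, gripper open.
Joint ranges: [-3, 3], [-0.9, 2.11], [0.09, 2.58], [-1.31, 4.45], [0.11, 2.69], [-2.54, 2.54]. Speed limits (rad/s): [2.39, 2.39, 3.01, 3.14, 3.14, 3.14].

### API

Orientations are given as a unit quaternion [w, x, y, z].
In Python, from cell import observe, camera, sign_off, tcp_to_tips gives the robot as it stands.
- The arm moves only by the tool drive_tool, never from a script. Its argument "steps" is a list of rows, each a list of 7 numbers: the turn, a rotation vector about the tool's x, y, z in degrees, then the shift along the tool's x, y, z in m, then the finger opening in m, from 0 to 0.0878. A call has 1 to 20 rows; each row is the pose to reach, as a shift and turn from the pose commanded when the call began, along the tool's axes at that moment; what a row does not reach only later rows make up. A row lasts 1/10 s, in which the tool goes at most 50 mm and 8.59 degrees, less where a joint would pass 70% of its speed; a pose out of reach is approached as far as the arm can. A call with a gripper value outside its range is refused whole. The fingers move at their own pace and stop on an object; the grip force is fixed at half the most. Time passes only in rows, so rows that repeat a pose let the fingers close. It gives the time, the measured TCP pose, the force, the opening and the grip force at its end, in the units of the state.
- observe(): the state, without advancing time (a new reading comes with each control period).
- camera(name): name is "side" or "top"; returns a dict with "image" (480x640x3 uint8, red, green, blue), "z_map" (480x640 float32, m along the optical axis (not along the pixel's ray), 0 where there is no reading), "camera_matrix" (3x3 intrinsics, pixels), "extrinsics" (4x4, takes a point from world to camera coordinates). Camera axes: x right, y up, looking along -z (the intrinsics and any distortion apply to the point x, -y, -z); pixel columns grow to the right and rows downward; lengths in m; the calibration is good to about 2 mm. A picture is of the moment at which its call begins.
- sign_off(): hands the job in; it is judged then, once.
The state is a dict: "time": time; "q": joint angles; "dq": joint speeds; "joint_torque": joint torques, N m; "tool_pos": TCP position; "orientation": TCP orientation; "force": force on the tool from outside, world axes, zero at the start; "torque": the same for the moment, N m; "opening": finger opening in m; "grasp_force": force on a finger pad.
Only numpy, scipy, OpenCV 4.12 (cv2) and the standard library are available. Lean on these libraries where they do the work, as an engineer would, in place of code of your own. Each camera call takes 0.05 s, during which the arm holds its last target. There are 200 camera calls.

## Working session

There is one attempt and no reset: what is moved stays moved. The work goes in short steps, Python scripts to look and compute and a tool call to move; the robot and the scene stay as the last step left them, time stands still between calls to the robot, and variables do not carry over. Pictures are saved under pics/ and viewed, at most 10 in all, crops included, and the job is handed in when it is done.

Besides the shell and the picture viewer there is one more tool, called after "Request:" by a JSON object that holds its "api" and its "payload". drive_tool: Moves the arm, as the interface text tells. Its arguments: {"type":"object","properties":{"steps":{"type":"array"}},"required":["steps"]}

```bash
mkdir -p pics; cat > h.py <<'E'
import numpy as np, cv2
from cell import observe, camera
def cloud(c):
    K=c["camera_matrix"];E=c["extrinsics"];z=c["z_map"]
    v,u=np.mgrid[0:480,0:640]
    X=(u-K[0,2])/K[0,0]*z;Y=-(v-K[1,2])/K[1,1]*z
    P=np.stack([X,Y,-z],-1)-E[:3,3]
    P=P@E[:3,:3]  # R^T p
    P[z<=0]=np.nan
    return P
def ray(c,u,v,h):
    K=c["camera_matrix"];E=c["extrinsics"]
    d=E[:3,:3].T@np.array([(u-K[0,2])/K[0,0],-(v-K[1,2])/K[1,1],-1]);o=-E[:3,:3].T@E[:3,3]
    return o+d*(h-o[2])/d[2]
E
python3 - <<'E'
from h import *
s=observe();print(s)
for n in("top","side"):
    c=camera(n);cv2.imwrite(f"pics/{n}0.png",c["image"][...,::-1]);np.savez(f"{n}0.npz",**c)
    print(c["camera_matrix"],c["extrinsics"],[k for k in c])
E
```

```text
{'time': 0.0, 'q': array([-1.24199467e+00,  4.23821265e-01,  1.63068053e+00, -4.47063164e-06,
        1.08859113e+00, -1.90138903e-02]), 'dq': array([ 0.00039642,  0.00116273,  0.00110208, -0.00154069,  0.00069819,
        0.00099694]), 'joint_torque': array([-9.37896657e-04, -5.44616389e+01, -2.73669112e+01,  6.44135498e-02,
        2.26947851e-02, -1.19013039e-04]), 'tool_pos': array([ 0.21287775, -0.58708472,  0.24691761]), 'orientation': array([-7.40847412e-04,  9.84915660e-01,  1.73033465e-01, -1.17682990e-04]), 'force': array([ 0.30467633, -0.11119772,  0.69456732]), 'torque': array([ 0.01168791,  0.03158925, -0.03143938]), 'grasp_force': 0.0, 'opening': 0.08774945944906137}
[[582.69166702   0.         320.03752558]
 [  0.         582.69166702 233.45073547]
 [  0.           0.           1.        ]] [[-7.99720549e-03 -9.99928622e-01 -8.87666411e-03 -1.04151817e-03]
 [ 9.92996716e-01 -8.98750783e-03  1.17799606e-01 -5.14471413e-01]
 [-1.17870977e-01 -7.87243065e-03  9.92997713e-01 -1.24440711e+00]
 [ 0.00000000e+00  0.00000000e+00  0.00000000e+00  1.00000000e+00]] ['image', 'z_map', 'camera_matrix', 'extrinsics']
[[582.04364981   0.         318.19771396]
 [  0.         582.04364981 234.3937541 ]
 [  0.           0.           1.        ]] [[-0.89953654 -0.43684183 -0.00179894  0.42383969]
 [ 0.17384769 -0.36175573  0.91592018 -0.20615594]
 [-0.40076302  0.82359093  0.40135644 -1.32279419]
 [ 0.          0.          0.          1.        ]] ['image', 'z_map', 'camera_matrix', 'extrinsics']
```

View pics/top0.png

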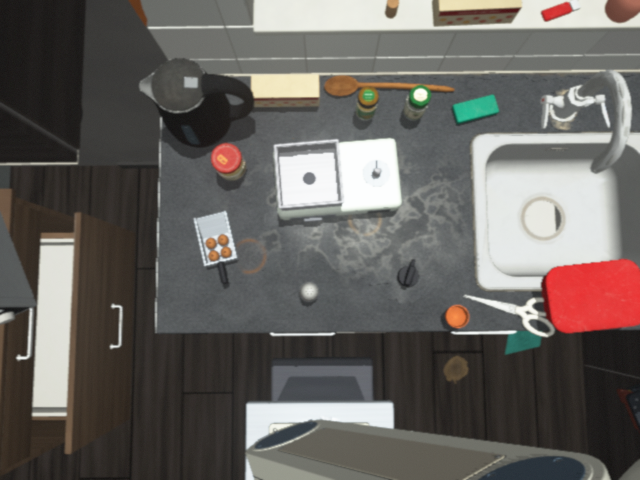

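View pics/side0.png

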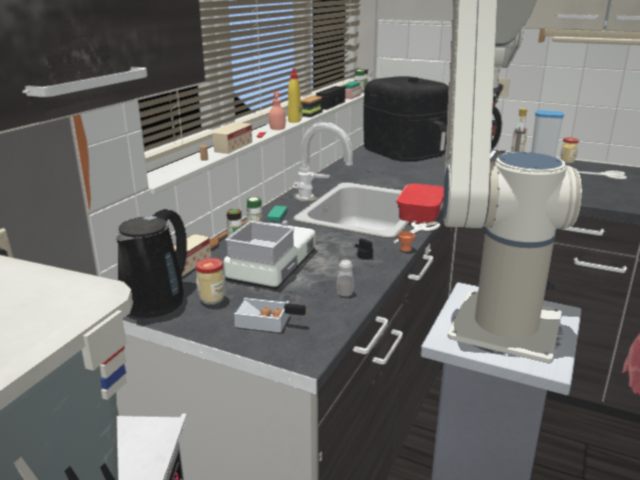

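The top view shows the scoop at (216,240) with its grip at (223,275), the hopper at (309,178), the shaft at (376,168), the knob at (408,272), the mustard jar at (228,160), the salt shaker at (309,292) and the egg cup at (457,317). The side view agrees with that. Next I'll zoom in on the shaft, knob and scoop.

```bash
python3 - <<'E'
from h import *
im=cv2.imread("pics/top0.png")
def crop(u0,v0,w=44,h=44,k=9): return cv2.resize(im[v0:v0+h,u0:u0+w],None,fx=k,fy=k,interpolation=cv2.INTER_CUBIC)
a=crop(354,146,44,33,9);b=crop(386,254,44,33,9)
sc=cv2.resize(im[205:290,185:244],(400,594))
cv2.imwrite("pics/crop.png",np.hstack([np.vstack([a,b]),sc]))
c=dict(np.load("top0.npz"));P=cloud(c)
hsv=cv2.cvtColor(im,cv2.COLOR_BGR2HSV)
# scoop: points z 5..60mm in region
def reg(u0,u1,v0,v1):
    m=np.zeros((480,640),bool);m[v0:v1,u0:u1]=1;return m
m=reg(185,245,205,292)&(P[...,2]>.008)&(P[...,2]<.08)
q=P[m];print("scoop rect",cv2.minAreaRect(q[:,:2].astype(np.float32)*1000), np.nanmax(q[:,2]))
dark=m&(im.max(2)<60)&(P[...,2]>.03);q=P[dark];print("grip",cv2.minAreaRect(q[:,:2].astype(np.float32)*1000),q.mean(0),np.percentile(q[:,2],[5,50,95]))
nuts=m&(hsv[...,1]>100);print("nuts mean",P[nuts].mean(0))
m=reg(265,345,130,222)&(P[...,2]>.107)&(P[...,2]<.122);print("hopper",cv2.minAreaRect(P[m][:,:2].astype(np.float32)*1000),P[m][:,2].mean())
m=reg(265,410,125,225)&(P[...,2]>.055)&(P[...,2]<.122);print("grinder",cv2.minAreaRect(P[m][:,:2].astype(np.float32)*1000))
m=reg(360,395,150,186)&(P[...,2]>.085)&(P[...,2]<.11);print("shaft top",m.sum(),P[m].mean(0),np.ptp(P[m],0))
m=reg(385,430,250,295)&(P[...,2]>.01);q=P[m];print("knob",cv2.minAreaRect(q[:,:2].astype(np.float32)*1000))
m&=P[...,2]>.04;q=P[m];print("bar",m.sum(),cv2.minAreaRect(q[:,:2].astype(np.float32)*1000),q.mean(0),q[:,2].max())
for n,r in dict(salt=(295,325,275,310),must=(205,250,140,190),egg=(440,475,300,332)).items():
    m=reg(*r)&(P[...,2]>.03);q=P[m];print(n,cv2.minAreaRect(q[:,:2].astype(np.float32)*1000)[:2],q[:,2].max())
E
```

```text
scoop rect ((483.2186279296875, 216.77069091796875), (156.48150634765625, 74.79629516601562), 13.780728340148926) 0.057181583002668714
grip ((428.38055419921875, 204.1009521484375), (43.66926574707031, 13.76309585571289), 11.645333290100098) [0.42762788 0.202868   0.04970513] [0.04209651 0.05055255 0.05555415]
nuts mean [0.48609315 0.21866166 0.02459898]
hopper ((629.85791015625, 16.221206665039062), (136.6834259033203, 136.10049438476562), 4.444137096405029) 0.11526576886983018
grinder ((633.5621948242188, -43.78877258300781), (154.94235229492188, 268.711669921875), 4.36060094833374)
shaft top 50 [ 0.63894685 -0.12776861  0.09190169] [0.01431264 0.01540469 0.01221443]
knob ((424.98516845703125, -201.9246063232422), (43.35968780517578, 55.043399810791016), 41.0245475769043)
bar 135 ((420.7751159667969, -197.60560607910156), (14.180315017700195, 41.047176361083984), 72.60511016845703) [ 0.42042248 -0.19715347  0.04861792] 0.05571658340174896
salt ((388.20257568359375, 19.29725456237793), (39.12213134765625, 40.779197692871094)) 0.09287594954110424
must ((685.5982055664062, 198.04815673828125), (102.87147521972656, 64.66490173339844)) 0.1043436730956412
egg ((333.669677734375, -296.13580322265625), (46.407833099365234, 47.324371337890625)) 0.05163129591774648
```

View pics/crop.png

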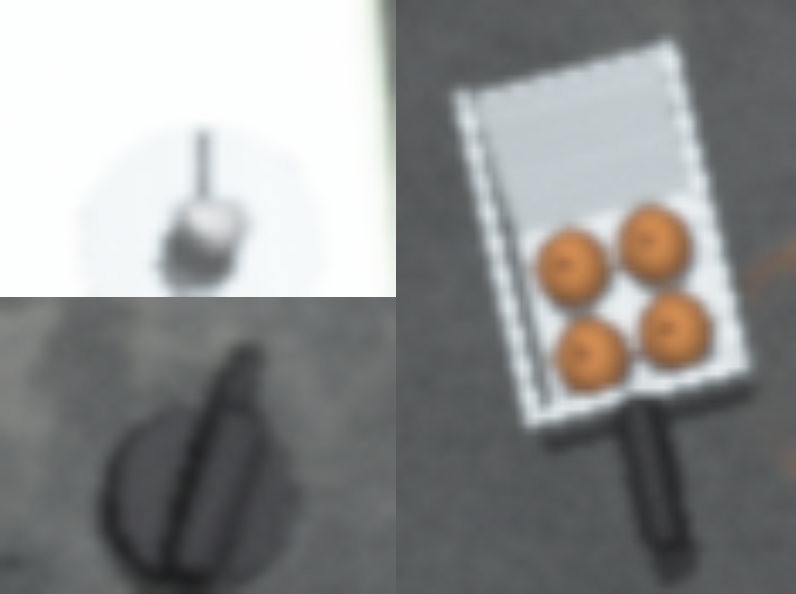

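The crop shows the shaft's index line pointing straight up in the image, at top-view columns ~376.5 and rows 160.5–168. The knob's pointer goes up and to the right, ending at about (413.4,260.4). The scoop lip points up and slightly left, with the four nuts at the back of the scoop.

```bash
cat >> h.py <<'E'
from scipy.spatial.transform import Rotation as Ro
from scipy.spatial.transform import Slerp
def cur():
    s=observe();q=s["orientation"];return Ro.from_quat([q[1],q[2],q[3],q[0]]),np.array(s["tool_pos"]),s
def rel(R,p,R0=None,p0=None):
    if R0 is None: R0,p0,_=cur()
    return np.r_[(R0.inv()*R).as_rotvec(degrees=True).round(1),R0.inv().apply(np.array(p)-p0).round(4)]
def tool(yaw,tilt=0):  # tool x along yaw (deg), z down, tilted forward by tilt
    return Ro.from_euler('z',yaw,degrees=True)*Ro.from_euler('x',180,degrees=True)*Ro.from_euler('y',tilt,degrees=True)
def tcp(R,grasp): return np.array(grasp)-.006*R.apply([0,0,1])
E
python3 - <<'E'
from h import *
c=dict(np.load("top0.npz"));im=c["image"].astype(float).mean(2)
print("deck row profile");
ln=[]
for v in range(158,170):
    w=np.clip(im[v,366:388].max()-im[v,366:388]-40,0,None);u=(w*np.arange(366,388)).sum()/max(w.sum(),1e-9);print(v,round(u,2),round(w.sum()),ray(c,u,v,.065).round(4)) 
print("pointer tip",ray(c,386+247/9,254+345/9-33+0,.029)) 
s=np.deg2rad(13);f=np.array([np.cos(s),np.sin(s)]);o=np.array([.4877,.2179])
R=tool(13,35);g=np.r_[o-.064*f,.043];p=tcp(R,g);z=R.apply([0,0,1])
print("R x,z",R.apply([1,0,0]),z,"tcp",p)
print("via",rel(tool(13,0),[.45,-.2,.28]));print("pre",rel(R,p-.1*z));print("grasp",rel(R,p))
E
```

```text
deck row profile
158 0.0 0 [0.6817 0.6881 0.065 ]
159 0.0 0 [0.6794 0.688  0.065 ]
160 0.0 0 [0.6772 0.6879 0.065 ]
161 376.0 27 [ 0.6667 -0.1277  0.065 ]
162 376.0 32 [ 0.6645 -0.1277  0.065 ]
163 376.0 30 [ 0.6623 -0.1276  0.065 ]
164 376.0 25 [ 0.6601 -0.1276  0.065 ]
165 376.0 28 [ 0.6579 -0.1276  0.065 ]
166 376.0 31 [ 0.6557 -0.1275  0.065 ]
167 376.0 29 [ 0.6535 -0.1275  0.065 ]
168 376.0 6 [ 0.6513 -0.1274  0.065 ]
169 374.0 10 [ 0.6491 -0.1231  0.065 ]
pointer tip [ 0.4560669  -0.20818106  0.029     ]
R x,z [0.79815723 0.18426912 0.57357644] [ 0.55887571  0.12902662 -0.81915204] tcp [0.42198706 0.20272897 0.04791491]
via [-0.1     0.      6.9     0.3549 -0.2832 -0.0326]
pre [-2.2    35.      6.7     0.4089 -0.678   0.1181]
grasp [-2.2    35.      6.7     0.4658 -0.671   0.2   ]
```

Request:
{"api": "drive_tool", "payload": {"steps": [[0,0,3,0.18,-0.14,-0.03,0.0878],[0,0,6.9,0.355,-0.283,-0.033,0.0878],[0,0,6.9,0.355,-0.283,-0.033,0.0878],[0,0,6.9,0.355,-0.283,-0.033,0.0878],[0,0,6.9,0.355,-0.283,-0.033,0.0878],[0,0,6.9,0.355,-0.283,-0.033,0.0878],[0,0,6.9,0.355,-0.283,-0.033,0.0878],[0,0,6.9,0.355,-0.283,-0.033,0.0878],[0,0,6.9,0.355,-0.283,-0.033,0.0878],[-1,15,6.9,0.38,-0.45,0.0,0.0878],[-2.2,35,6.7,0.409,-0.678,0.05,0.0878],[-2.2,35,6.7,0.409,-0.678,0.05,0.0878],[-2.2,35,6.7,0.409,-0.678,0.05,0.0878],[-2.2,35,6.7,0.409,-0.678,0.05,0.0878],[-2.2,35,6.7,0.409,-0.678,0.05,0.0878],[-2.2,35,6.7,0.409,-0.678,0.118,0.0878],[-2.2,35,6.7,0.409,-0.678,0.118,0.0878],[-2.2,35,6.7,0.409,-0.678,0.118,0.0878],[-2.2,35,6.7,0.409,-0.678,0.118,0.0878],[-2.2,35,6.7,0.409,-0.678,0.118,0.0878]]}}

```text
time: 2.1
tool_pos: [0.3765, 0.1046, 0.2028]
orientation: [-0.032, 0.956, 0.11, 0.271]
force: [0.6, -0.4, 0.0]
opening: 0.0874
grasp_force: 0.0
```

```bash
cat > g.py <<'E'
from h import *
s=np.deg2rad(13);f=np.array([np.cos(s),np.sin(s)]);o=np.array([.4877,.2179])
R=tool(13,35);g=np.r_[o-.064*f,.043];p=tcp(R,g)
print(cur()[1],observe()["q"]);print("grasp",rel(R,p))
E
python3 g.py
```

```text
[0.37654756 0.10457098 0.20281867] [ 0.24571081  0.0085801   2.47207904 -0.06684511  0.10874456  1.65220762]
grasp [-0.2     3.3     0.1    -0.0247 -0.085   0.1669]
```

```bash
sed -i 's/tool(13,35)/tool(13,20)/; s/^print(cur/z=R.apply([0,0,1]);print("pre",rel(R,p-.1*z));print(cur/' g.py; python3 g.py
```

```text
pre [-1.00e-01 -1.17e+01  1.00e-01 -3.00e-03 -8.52e-02  6.91e-02]
[0.37654756 0.10457098 0.20281867] [ 0.24571081  0.0085801   2.47207904 -0.06684511  0.10874456  1.65220762]
grasp [ -0.1    -11.7      0.1     -0.0232  -0.085    0.167 ]
```

Request:
{"api": "drive_tool", "payload": {"steps": [[0,-8,0,0,-0.04,0.0,0.0878],[0,-11.7,0,-0.003,-0.085,0.03,0.0878],[0,-11.7,0,-0.003,-0.085,0.069,0.0878],[0,-11.7,0,-0.003,-0.085,0.069,0.0878],[0,-11.7,0,-0.003,-0.085,0.069,0.0878],[0,-11.7,0,-0.003,-0.085,0.069,0.0878]]}}

```text
time: 2.7
tool_pos: [0.3899, 0.1939, 0.1437]
orientation: [-0.021, 0.978, 0.112, 0.173]
force: [-0.2, 0.6, -0.0]
opening: 0.0875
grasp_force: 0.0
```

```bash
python3 g.py
```

```text
pre [-0.1    -0.      0.      0.     -0.0014  0.0012]
[0.38990827 0.19391508 0.14374521] [ 0.49133987  0.24768022  2.30926263 -0.34606631  0.26069725  2.15510596]
grasp [-0.1    -0.      0.     -0.     -0.0012  0.1012]
```

Request:
{"api": "drive_tool", "payload": {"steps": [[0,0,0,0,-0.001,0.03,0.0878],[0,0,0,0,-0.001,0.06,0.0878],[0,0,0,0,-0.001,0.085,0.0878],[0,0,0,0,-0.001,0.1,0.0878],[0,0,0,0,-0.001,0.1,0.0],[0,0,0,0,-0.001,0.1,0.0],[0,0,0,0,-0.001,0.1,0.0],[0,0,0,0,-0.001,0.1,0.0],[0,0,0,0,-0.001,0.1,0.0],[0,0,0,0,-0.001,0.1,0.0]]}}

```text
time: 3.7
tool_pos: [0.4296, 0.2057, 0.0609]
orientation: [-0.02, 0.98, 0.113, 0.162]
force: [1.2, 0.5, 0.4]
opening: 0.0429
grasp_force: 0.0
```

```bash
python3 - <<'E'
from h import *
R,p,s=cur();print(p,s["opening"],s["grasp_force"],s["q"])
c=camera("top");im=c["image"][...,::-1]
d=camera("side")["image"][...,::-1]
cv2.imwrite("pics/g1.png",np.hstack([cv2.resize(im[180:300,150:270],(400,400),interpolation=cv2.INTER_CUBIC),cv2.resize(d[220:350,210:340],(400,400),interpolation=cv2.INTER_CUBIC)]))
E
```

```text
[0.42956687 0.20567477 0.06090164] 0.0428982160929855 0.0 [ 0.46563127  0.49818677  2.24302456 -0.74860071  0.10856669  2.54045382]
```

View pics/g1.png

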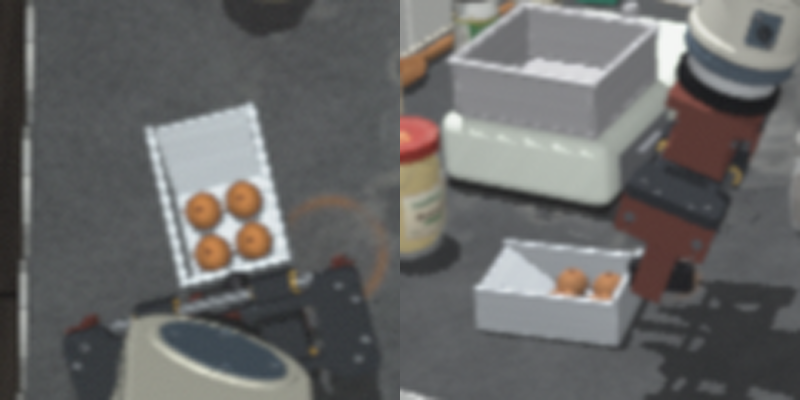

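The left half shows the scoop from above, with the gripper straddling its grip and not yet closed. The arm stopped about 12 mm high because joints 5 and 6 are at their limits, so I'll grasp with less tilt.

```bash
sed -i 's/tool(13,20)/tool(13,4)/; s/-.1\*z/-.06*z/' g.py; python3 g.py
```

```text
pre [-1.00e-01 -1.48e+01  2.00e-01  6.80e-03  1.00e-03 -4.86e-02]
[0.4295746  0.20564698 0.06067751] [ 0.46557607  0.49873552  2.24284935 -0.74870259  0.10856524  2.54045219]
grasp [-1.00e-01 -1.48e+01  2.00e-01 -8.50e-03  1.10e-03  9.40e-03]
```

Request:
{"api": "drive_tool", "payload": {"steps": [[0,0,0,0,0,-0.03,0.0878],[0,-7,0,0.003,0.001,-0.049,0.0878],[0,-14.8,0,0.007,0.001,-0.049,0.0878],[0,-14.8,0,0.007,0.001,-0.049,0.0878],[0,-14.8,0,0.007,0.001,-0.049,0.0878],[0,-14.8,0,0.007,0.001,-0.049,0.0878]]}}

```text
time: 4.4
tool_pos: [0.4208, 0.202, 0.1088]
orientation: [-0.004, 0.993, 0.114, 0.035]
force: [0.4, 0.6, -0.1]
opening: 0.0799
grasp_force: 0.0
```

```bash
python3 g.py
```

```text
pre [-0.     -0.1     0.1     0.0002 -0.0005 -0.    ]
[0.42076652 0.20197228 0.10878776] [ 0.43035633  0.40647476  2.10259928 -0.02558805  0.5627918   1.79307964]
grasp [-0.     -0.1     0.1     0.0001 -0.0004  0.06  ]
```

Everything is well inside the joint limits now, so I'll descend and close.

Request:
{"api": "drive_tool", "payload": {"steps": [[0,0,0,0,0,0.025,0.0878],[0,0,0,0,0,0.045,0.06],[0,0,0,0,0,0.06,0.0],[0,0,0,0,0,0.06,0.0],[0,0,0,0,0,0.06,0.0],[0,0,0,0,0,0.06,0.0],[0,0,0,0,0,0.06,0.0],[0,0,0,0,0,0.06,0.0],[0,0,0,0,0,0.06,0.0],[0,0,0,0,0,0.06,0.0],[0,0,0,0,0,0.06,0.0],[0,0,0,0,0,0.06,0.0],[0,0,0,0,0,0.06,0.0]]}}

```text
time: 5.7
tool_pos: [0.4252, 0.2036, 0.0495]
orientation: [-0.005, 0.993, 0.115, 0.035]
force: [0.2, -0.5, 4.4]
opening: 0.0139
grasp_force: 29.9
```

```bash
cat > t.py <<'E'
from h import *
R0,p0,s=cur();print(p0,s["opening"],s["grasp_force"],s["q"])
# scoop frame pose rel. tool: scoop level now at yaw 13
Rs=Ro.from_euler('z',13,degrees=True);T=Rs.inv()*R0   # tool in scoop frame
a=np.deg2rad(13);o=np.array([.4877,.2179,0]);tp=Rs.inv().apply(p0-o);print("tcp in scoop",tp)
def pose(lip,yaw,th):
    R=Ro.from_euler('z',yaw,degrees=True)*Ro.from_euler('y',th,degrees=True)
    return R*T, np.array(lip)+R.apply(tp-np.array([.074,0,.034]))
np.save("grasp.npy",np.r_[T.as_quat(),tp])
hx=np.array([.630,.016]);d=np.array([np.cos(a),np.sin(a)])
l0=np.r_[o[:2]+.074*d,.034]
print("lift",rel(*pose(l0+[0,0,.15],13,0)))
L=np.r_[hx-.025*d,.155]
print("over",rel(*pose(L+[0,0,.03],13,0)))
R1,p1=pose(L+[0,0,.03],13,0)
for th in(20,35,45,55,62,68): 
    R2,p2=pose(np.r_[L[:2],.15 if th<40 else .135],13,th);print(th,rel(R2,p2,R1,p1))
E
python3 t.py
```

```text
[0.42517685 0.20356269 0.04951384] 0.013920812061323765 29.933300614356995 [ 0.42865709  0.53649484  2.10655801 -0.02936703  0.42936501  1.79592135]
tcp in scoop [-6.41458775e-02  9.47993529e-05  4.95138430e-02]
lift [-0.     -0.     -0.      0.0105 -0.0003 -0.1496]
over [-0.     -0.     -0.      0.0042  0.2285 -0.1515]
20 [ 1.00e-01 -2.00e+01  0.00e+00  1.44e-02  0.00e+00 -1.03e-02]
35 [  0.1    -35.       0.1      0.0367   0.      -0.0389]
45 [ 1.00e-01 -4.50e+01  1.00e-01  5.43e-02  1.00e-04 -3.94e-02]
55 [ 2.00e-01 -5.50e+01  1.00e-01  7.54e-02  1.00e-04 -5.14e-02]
62 [ 2.00e-01 -6.20e+01  1.00e-01  9.13e-02  2.00e-04 -5.75e-02]
68 [ 2.000e-01 -6.800e+01  1.000e-01  1.053e-01  2.000e-04 -6.110e-02]
```

Request:
{"api": "drive_tool", "payload": {"steps": [[0,0,0,0,0,-0.01,0.0],[0,0,0,0.002,0,-0.03,0.0],[0,0,0,0.004,0,-0.055,0.0],[0,0,0,0.006,0,-0.08,0.0],[0,0,0,0.008,0,-0.11,0.0],[0,0,0,0.01,0.003,-0.135,0.0],[0,0,0,0.01,0.012,-0.148,0.0],[0,0,0,0.01,0.028,-0.15,0.0],[0,0,0,0.009,0.05,-0.151,0.0],[0,0,0,0.008,0.077,-0.151,0.0],[0,0,0,0.007,0.105,-0.151,0.0],[0,0,0,0.006,0.133,-0.151,0.0],[0,0,0,0.005,0.16,-0.151,0.0],[0,0,0,0.005,0.185,-0.151,0.0],[0,0,0,0.004,0.205,-0.151,0.0],[0,0,0,0.004,0.22,-0.151,0.0],[0,0,0,0.004,0.227,-0.151,0.0],[0,0,0,0.004,0.2285,-0.151,0.0],[0,0,0,0.004,0.2285,-0.151,0.0]]}}

```text
time: 7.6
tool_pos: [0.4703, -0.0206, 0.1996]
orientation: [-0.005, 0.993, 0.114, 0.034]
force: [-1.2, 0.2, -3.6]
opening: 0.014
grasp_force: 30.0
```

```bash
python3 - <<'E'
from h import *
R,p,s=cur();print(p,s["opening"],s["grasp_force"],s["q"])
c=camera("top");im=c["image"][...,::-1]
d=camera("side")["image"][...,::-1]
P=cloud(c);hsv=cv2.cvtColor(np.ascontiguousarray(im),cv2.COLOR_BGR2HSV)
m=(hsv[...,0]<15)&(hsv[...,1]>120)&(P[...,2]>.16)&(P[...,2]<.24);print("nuts",m.sum(),P[m].mean(0))
cv2.imwrite("pics/g2.png",np.hstack([cv2.resize(im[110:260,250:400],(400,400),interpolation=cv2.INTER_CUBIC),cv2.resize(d[180:310,210:340],(400,400),interpolation=cv2.INTER_CUBIC)]))
E
```

```text
[ 0.4702925  -0.0206442   0.19963931] 0.013983360509867591 29.984349310398102 [-0.08318738  0.24259903  2.03997375  0.03254045  0.7940026   1.23595825]
nuts 81 [ 0.61476753 -0.08307386  0.18647478]
```

View pics/g2.png

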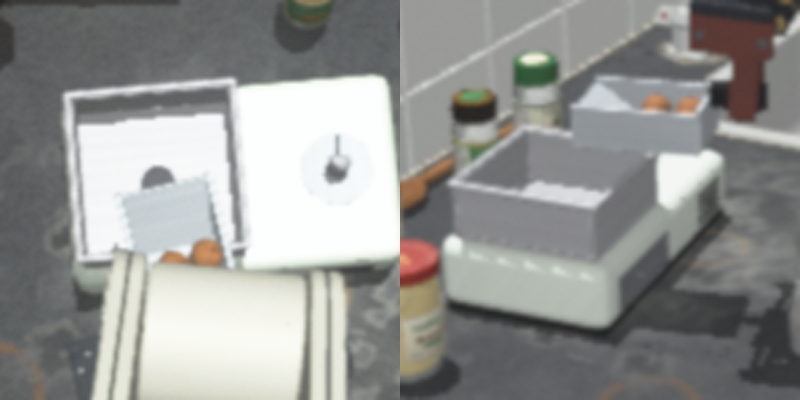

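The scoop is level, with its lip over the near-centre of the hopper mouth and the nuts still inside. Now I'll tip it.

Request:
{"api": "drive_tool", "payload": {"steps": [[0,-5,0,0.003,0,-0.002,0],[0,-10,0,0.006,0,-0.004,0],[0,-15,0,0.01,0,-0.007,0],[0,-20,0,0.014,0,-0.01,0],[0,-24,0,0.02,0,-0.018,0],[0,-28,0,0.026,0,-0.026,0],[0,-32,0,0.032,0,-0.033,0],[0,-35,0,0.037,0,-0.039,0],[0,-38,0,0.042,0,-0.039,0],[0,-41,0,0.047,0,-0.039,0],[0,-43,0,0.051,0,-0.039,0],[0,-45,0,0.054,0,-0.039,0],[0,-48,0,0.061,0,-0.043,0],[0,-51,0,0.067,0,-0.047,0],[0,-55,0,0.075,0,-0.051,0],[0,-58,0,0.082,0,-0.054,0],[0,-62,0,0.091,0,-0.057,0],[0,-65,0,0.098,0,-0.059,0],[0,-68,0,0.105,0,-0.061,0],[0,-68,0,0.105,0,-0.061,0]]}}

```text
time: 9.7
tool_pos: [0.5691, 0.0031, 0.2663]
orientation: [0.06, 0.842, 0.099, -0.527]
force: [0.0, 0.2, -1.9]
opening: 0.0138
grasp_force: 30.0
```

Request:
{"api": "drive_tool", "payload": {"steps": [[0,0,0,0,0,0,0],[0,0,0,0,0,0,0],[0,0,0,0,0,0,0],[0,0,0,0,0,0,0],[0,0,0,0,0,0,0]]}}

```text
time: 10.2
tool_pos: [0.5685, 0.002, 0.2685]
orientation: [0.06, 0.843, 0.098, -0.526]
force: [-0.1, 0.5, -2.9]
opening: 0.0135
grasp_force: 30.0
```

```bash
python3 - <<'E'
from h import *
R,p,s=cur();print(p,s["opening"],s["grasp_force"],s["q"],R.apply([0,0,1]))
c=camera("top");im=c["image"][...,::-1]
d=camera("side")["image"][...,::-1]
cv2.imwrite("pics/g3.png",np.hstack([cv2.resize(im[110:260,250:400],(400,400),interpolation=cv2.INTER_CUBIC),cv2.resize(d[150:310,200:360],(400,400),interpolation=cv2.INTER_CUBIC)]))
E
```

```text
[0.56854282 0.00200525 0.26848819] 0.013489706057143211 29.98466670513153 [ 0.05882092  0.85106257  1.19312044 -0.1892323   2.19898774  1.38158982] [-0.8748592  -0.20397728 -0.43933432]
```

View pics/g3.png

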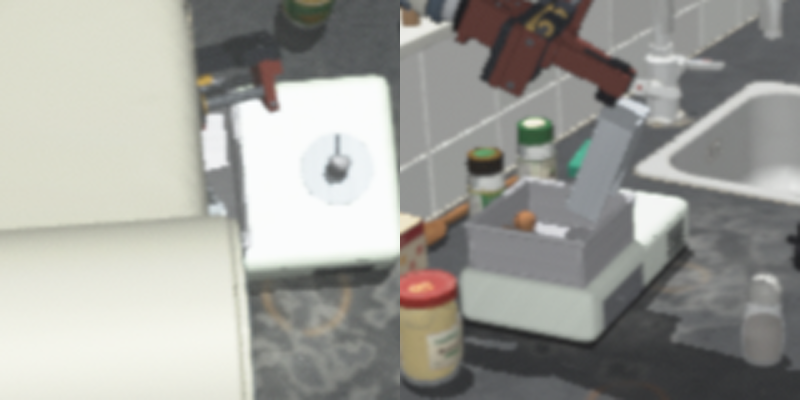

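The side view shows the scoop tipped steeply into the hopper and at least one nut in the hopper. The arm hides the rest, so I'll level the scoop and check.

```bash
cat > b.py <<'E'
from h import *
g=np.load("grasp.npy");T=Ro.from_quat(g[:4]);tp=g[4:]
def pose(lip,yaw,th):
    R=Ro.from_euler('z',yaw,degrees=True)*Ro.from_euler('y',th,degrees=True)
    return R*T, np.array(lip)+R.apply(tp-np.array([.074,0,.034]))
E
python3 - <<'E'
from b import *
L=np.array([.6056,.0104])
for th,h,dx,dy in((50,.16,0,0),(30,.18,-.02,.03),(0,.20,-.035,.1),(0,.20,-.046,.2236),(0,.036,-.046,.2236)):
    print(th,rel(*pose([L[0]+dx,L[1]+dy,h],13,th)))
E
```

```text
50 [ 0.2    18.     -0.     -0.0238 -0.      0.0317]
30 [ 1.00e-01  3.80e+01 -0.00e+00 -3.27e-02 -3.39e-02  8.04e-02]
0 [ 0.000e+00  6.800e+01 -0.000e+00 -1.300e-03 -1.055e-01  1.234e-01]
0 [ 0.000e+00  6.800e+01 -0.000e+00  6.500e-03 -2.283e-01  1.078e-01]
0 [ 0.     68.     -0.      0.1538 -0.2281  0.1799]
```

Request:
{"api": "drive_tool", "payload": {"steps": [[0,6,0,-0.009,0,0.01,0],[0,12,0,-0.017,0,0.02,0],[0,18,0,-0.024,0,0.032,0],[0,24.5,0,-0.03,-0.008,0.048,0],[0,31,0,-0.032,-0.02,0.064,0],[0,38,0,-0.033,-0.034,0.08,0],[0,45,0,-0.031,-0.05,0.092,0],[0,53,0,-0.024,-0.07,0.104,0],[0,61,0,-0.012,-0.09,0.115,0],[0,68,0,-0.001,-0.105,0.123,0],[0,68,0,0.003,-0.14,0.118,0],[0,68,0,0.005,-0.18,0.113,0],[0,68,0,0.006,-0.21,0.11,0],[0,68,0,0.0065,-0.228,0.108,0],[0,68,0,0.0065,-0.228,0.108,0]]}}

```text
time: 11.8
tool_pos: [0.4244, 0.2043, 0.2155]
orientation: [-0.005, 0.993, 0.116, 0.035]
force: [1.0, -0.5, -2.5]
opening: 0.0139
grasp_force: 30.0
```

```bash
python3 - <<'E'
from b import *
R,p,s=cur();print(p,s["opening"],s["grasp_force"],s["q"])
c=camera("top");im=c["image"][...,::-1]
d=camera("side")["image"][...,::-1]
print("down",rel(*pose([.5596,.234,.036],13,0)))
cv2.imwrite("pics/g4.png",np.hstack([cv2.resize(im[110:310,190:390],(400,400),interpolation=cv2.INTER_CUBIC),cv2.resize(d[190:350,190:350],(400,400),interpolation=cv2.INTER_CUBIC)]))
E
```

```text
[0.42438318 0.20430587 0.21554766] 0.01389553391900684 29.99889850616455 [ 0.43066635  0.21581337  2.02823561 -0.01629938  0.82879319  1.77938587]
down [ 0.      0.1     0.1    -0.0106 -0.0002  0.1634]
```

View pics/g4.png

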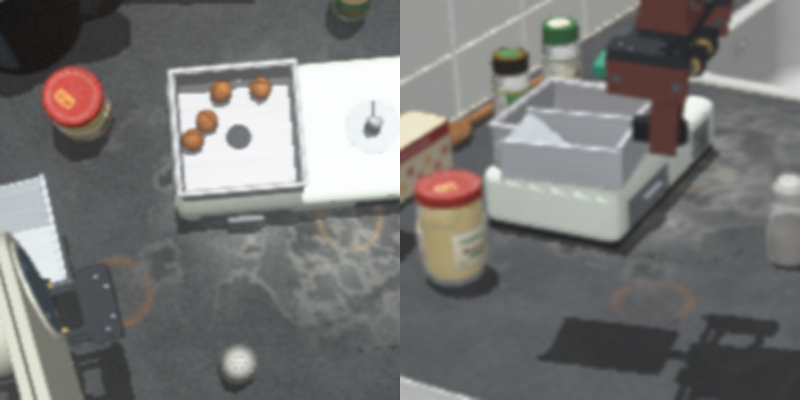

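All four nuts lie in the hopper and the scoop is empty and level. Next I'll lower it to the worktop.

Request:
{"api": "drive_tool", "payload": {"steps": [[0,0,0,-0.003,0,0.03,0],[0,0,0,-0.006,0,0.065,0],[0,0,0,-0.009,0,0.1,0],[0,0,0,-0.01,0,0.13,0],[0,0,0,-0.011,0,0.15,0],[0,0,0,-0.011,0,0.16,0],[0,0,0,-0.011,0,0.163,0],[0,0,0,-0.011,0,0.1645,0],[0,0,0,-0.011,0,0.1645,0]]}}

```text
time: 12.8
tool_pos: [0.426, 0.2031, 0.0512]
orientation: [-0.005, 0.993, 0.114, 0.035]
force: [-0.2, 0.4, -2.5]
opening: 0.0137
grasp_force: 30.0
```

```bash
python3 - <<'E'
from b import *
R,p,s=cur();print(p,s["opening"],s["force"])
d=camera("side");P=cloud(d)
np.savez("side1.npz",**d)
# near wall of the scoop: light pixels near scoop
o=np.array([.4876,.2173]);a=np.deg2rad(13);q=(P[...,:2]-o)@np.array([[np.cos(a),-np.sin(a)],[np.sin(a),np.cos(a)]])
m=(abs(q[...,0])<.034)&(abs(q[...,1]-.036)<.006)&(P[...,2]<.06)&(d["image"].min(2)>110)
x=q[m][:,0];z=P[m][:,2]
for lo in np.arange(-.034,.034,.0136): k=(x>=lo)&(x<lo+.0136);print(round(lo,3),k.sum(),np.percentile(z[k],[2,98]).round(4) if k.any() else "")
E
```

```text
[0.42601764 0.20312114 0.05118518] 0.01368036956185693 [-0.2077824   0.36119877 -2.53907333]
-0.034 84 [0.0038 0.0407]
-0.02 87 [0.0023 0.0382]
-0.007 79 [0.0024 0.0387]
0.007 81 [0.0025 0.0379]
0.02 82 [0.0044 0.0376]
0.034 0
```

Request:
{"api": "drive_tool", "payload": {"steps": [[0,0,0,0,0,0.001,0],[0,0,0,0,0,0.002,0],[0,0,0,0,0,0.002,0]]}}

```text
time: 13.15
tool_pos: [0.4258, 0.2034, 0.0494]
orientation: [-0.005, 0.993, 0.115, 0.035]
force: [-2.0, -1.2, 7.9]
opening: 0.014
grasp_force: 30.0
```

Request:
{"api": "drive_tool", "payload": {"steps": [[0,0,0,0,0,0.001,0.03],[0,0,0,0,0,0.001,0.05],[0,0,0,0,0,0.001,0.0878],[0,0,0,0,0,0.001,0.0878],[0,0,0,0,0,0.001,0.0878],[0,0,0,0,0,-0.02,0.0878],[0,0,0,0,0,-0.06,0.0878],[0,0,0,0,0,-0.11,0.0878],[0,0,0,0,0,-0.15,0.0878]]}}

```text
time: 14.05
tool_pos: [0.4151, 0.2004, 0.2001]
orientation: [-0.005, 0.993, 0.115, 0.035]
force: [-0.3, 0.6, -0.4]
opening: 0.0824
grasp_force: 0.0
```

```bash
cat > k.py <<'E'
from h import *
R,p,s=cur();print(p,s["opening"],s["q"],s["force"])
Rk=tool(-17);g=[.421,-.1977,.038]
print("pre",rel(Rk,tcp(Rk,g)+[0,0,.12]),"grasp",rel(Rk,tcp(Rk,g)))
E
python3 k.py
```

```text
[0.41514377 0.20043461 0.20006669] 0.08237419103965224 [ 0.43162298  0.2268067   2.06104179 -0.0175125   0.78442022  1.78448242] [-0.32763438  0.58004424 -0.35328022]
pre [-1.200e+00 -3.900e+00  3.020e+01 -8.730e-02  3.891e-01  2.930e-02] grasp [-1.2    -3.9    30.2    -0.0958  0.3893  0.149 ]
```

Request:
{"api": "drive_tool", "payload": {"steps": [[0,-1,4,-0.01,0.045,0.0,0.0878],[0,-2,8,-0.02,0.09,0.0,0.0878],[-0.3,-3,13,-0.033,0.14,0.0,0.0878],[-0.5,-3.9,18,-0.044,0.19,0.0,0.0878],[-0.8,-3.9,22,-0.055,0.24,0.0,0.0878],[-1,-3.9,26,-0.066,0.29,0.005,0.0878],[-1.2,-3.9,30.2,-0.077,0.34,0.015,0.0878],[-1.2,-3.9,30.2,-0.087,0.38,0.029,0.0878],[-1.2,-3.9,30.2,-0.087,0.389,0.029,0.0878],[-1.2,-3.9,30.2,-0.087,0.389,0.029,0.0878],[-1.2,-3.9,30.2,-0.087,0.389,0.029,0.0878]]}}

```text
time: 15.15
tool_pos: [0.4212, -0.1967, 0.1624]
orientation: [0.0, 0.989, -0.148, -0.0]
force: [-0.6, 0.0, 0.2]
opening: 0.0878
grasp_force: 0.0
```

```bash
python3 k.py; python3 - <<'E'
from h import *
c=camera("top");d=camera("side");np.savez("side2.npz",**d);P=cloud(c)
im=c["image"].astype(int)
# scoop check
m=np.zeros((480,640),bool);m[205:292,185:245]=1;m&=(P[...,2]>.008)&(P[...,2]<.08);print("scoop",cv2.minAreaRect(P[m][:,:2].astype(np.float32)*1000),P[m][:,2].max())
# knob from side
P=cloud(d);e=(np.hypot(P[...,0]-.421,P[...,1]+.1977)<.05)&(P[...,2]>.044)&(P[...,2]<.056)&(d["image"].max(2)<90);print("bar top side",e.sum(),P[e].mean(0),cv2.minAreaRect(P[e][:,:2].astype(np.float32)*1000))
# shaft from side
e=(np.hypot(P[...,0]-.64,P[...,1]+.128)<.02)&(P[...,2]>.075)&(P[...,2]<.11);print("shaft side",e.sum(),P[e].mean(0),P[e].max(0),P[e].min(0))
E
```

```text
[ 0.42118851 -0.19670597  0.16239254] 0.08778114742098646 [-4.62192012e-01  3.23447430e-01  2.03827828e+00 -7.70836140e-04
  7.80343875e-01  1.40668571e+00] [-0.6123787   0.04609347  0.21608796]
pre [ 0.      0.     -0.      0.0001  0.001  -0.0016] grasp [ 0.      0.     -0.      0.0002  0.001   0.1184]
scoop ((484.4298400878906, 215.7015380859375), (157.415283203125, 73.16175842285156), 12.773799896240234) 0.0582226215542013
bar top side 57 [ 0.41765242 -0.19235045  0.04854289] ((418.32806396484375, -194.78041076660156), (18.75071907043457, 43.223854064941406), 76.61241149902344)
shaft side 26 [ 0.63580952 -0.12270562  0.09021162] [ 0.64251183 -0.11477185  0.09654605] [ 0.62874328 -0.13260583  0.08431642]
```

The scoop is upright at z=0 with a yaw of about 12.8°. Next I'll grasp the knob.

Request:
{"api": "drive_tool", "payload": {"steps": [[0,0,0,0,0.001,0.04,0.0878],[0,0,0,0,0.001,0.08,0.06],[0,0,0,0,0.001,0.1,0.04],[0,0,0,0,0.001,0.108,0.03],[0,0,0,0,0.001,0.108,0.02],[0,0,0,0,0.001,0.108,0.0],[0,0,0,0,0.001,0.108,0.0],[0,0,0,0,0.001,0.108,0.0],[0,0,0,0,0.001,0.108,0.0],[0,0,0,0,0.001,0.108,0.0],[0,0,0,0,0.001,0.108,0.0],[0,0,0,0,0.001,0.108,0.0],[0,0,0,0,0.001,0.108,0.0]]}}

```text
time: 16.55
tool_pos: [0.4212, -0.1987, 0.0546]
orientation: [0.0, 0.989, -0.148, 0.0]
force: [-1.5, 0.4, 5.4]
opening: 0.014
grasp_force: 30.0
```

```bash
cat > m.py <<'E'
from h import *
R,p,s=cur();print(p,s["opening"],s["grasp_force"],s["force"])
# knob underside 0 at grasp: tcp height above knob underside
R1=tool(0);H=.0545
for n,h in(("above",.135),("tip",.097),("home",.075),("press",.068)): print(n,rel(R1,[.640,-.128,h+H]))
E
python3 m.py
```

```text
[ 0.42124807 -0.19869604  0.05463258] 0.01398976201298762 30.001334846019745 [-1.54967929  0.43033741  5.44294419]
above [  0.1     -0.     -17.       0.1885  -0.1316  -0.1349]
tip [  0.1     -0.     -17.       0.1885  -0.1316  -0.0969]
home [  0.1     -0.     -17.       0.1884  -0.1317  -0.0749]
press [  0.1     -0.     -17.       0.1884  -0.1317  -0.0679]
```

Request:
{"api": "drive_tool", "payload": {"steps": [[0,0,0,0,0,-0.02,0],[0,0,0,0,0,-0.06,0],[0,0,0,0.01,-0.005,-0.1,0],[0,0,-2,0.03,-0.02,-0.13,0],[0,0,-5,0.06,-0.04,-0.145,0],[0,0,-8,0.09,-0.062,-0.148,0],[0,0,-11,0.12,-0.084,-0.148,0],[0,0,-14,0.15,-0.105,-0.148,0],[0,0,-17,0.175,-0.122,-0.142,0],[0,0,-17,0.1885,-0.1316,-0.135,0],[0,0,-17,0.1885,-0.1316,-0.135,0],[0,0,-17,0.1885,-0.1316,-0.135,0]]}}

```text
time: 17.75
tool_pos: [0.6385, -0.1279, 0.1883]
orientation: [0.0, 1.0, -0.001, -0.001]
force: [-0.8, -0.3, -0.6]
opening: 0.0139
grasp_force: 30.0
```

```bash
python3 m.py; python3 - <<'E'
from h import *
d=camera("side");c=camera("top")
def proj(d,p):
    K=d["camera_matrix"];E=d["extrinsics"];q=E[:3,:3]@np.array(p)+E[:3,3];return [round(K[0,0]*q[0]/-q[2]+K[0,2],1),round(K[1,1]*-q[1]/-q[2]+K[1,2],1)]
print("shaft tip px",proj(d,[.64,-.128,.095]),"deck",proj(d,[.64,-.128,.065]),"knob base px",proj(d,[.64,-.128,.135]),"ptr",proj(d,[.678,-.128,.159]))
i=np.ascontiguousarray(d["image"][...,::-1]);u,v=map(int,proj(d,[.64,-.128,.11]));print(u-30,v-30)
j=np.ascontiguousarray(c["image"][...,::-1])
cv2.imwrite("pics/g5.png",np.hstack([cv2.resize(i[v-30:v+30,u-30:u+30],(400,400),interpolation=cv2.INTER_CUBIC),cv2.resize(j[130:200,340:410],(400,400),interpolation=cv2.INTER_CUBIC)]))
E
```

```text
[ 0.6385467  -0.12790464  0.18825926] 0.013894548986820738 29.999713003635406 [-0.75622364 -0.30642246 -0.55136858]
above [ 0.0e+00  2.0e-01 -1.0e-01  1.4e-03  1.0e-04 -1.2e-03]
tip [ 0.00e+00  2.00e-01 -1.00e-01  1.60e-03  1.00e-04  3.68e-02]
home [ 0.00e+00  2.00e-01 -1.00e-01  1.60e-03  1.00e-04  5.88e-02]
press [ 0.00e+00  2.00e-01 -1.00e-01  1.60e-03  1.00e-04  6.58e-02]
shaft tip px [np.float64(284.2), np.float64(220.8)] deck [np.float64(284.5), np.float64(230.6)] knob base px [np.float64(283.9), np.float64(207.6)] ptr [np.float64(271.8), np.float64(197.5)]
254 185
```

View pics/g5.png

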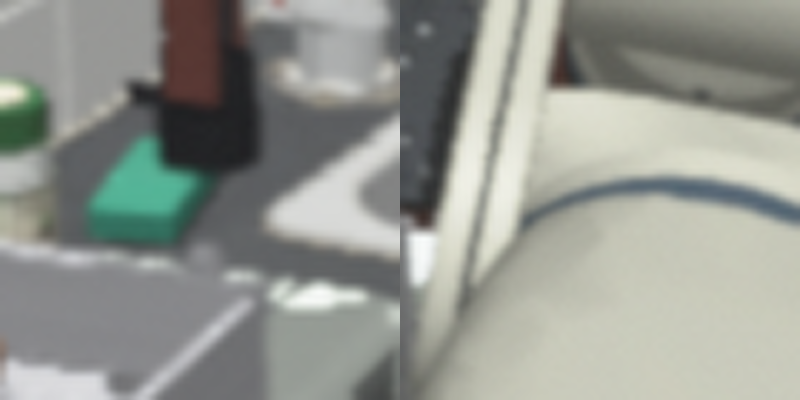

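The side view shows the knob held level with its pointer away to the far left. It hangs above the shaft tip at crop (203,248), about 1.5 mm too far towards −x, which matches the measured pose. I'll correct that and lower it.

Request:
{"api": "drive_tool", "payload": {"steps": [[0,0,0,0.0016,0,0.01,0],[0,0,0,0.0016,0,0.022,0],[0,0,0,0.0016,0,0.032,0],[0,0,0,0.0016,0,0.036,0],[0,0,0,0.0016,0,0.04,0],[0,0,0,0.0016,0,0.043,0],[0,0,0,0.0016,0,0.043,0]]}}

```text
time: 18.55
tool_pos: [0.6414, -0.1279, 0.1459]
orientation: [0.0, 1.0, -0.0, -0.0]
force: [0.3, 0.1, -0.5]
opening: 0.0139
grasp_force: 30.0
```

Request:
{"api": "drive_tool", "payload": {"steps": [[0,0,0,-0.001,0,0.002,0],[0,0,0,-0.001,0,0.004,0],[0,0,0,-0.001,0,0.006,0],[0,0,0,-0.001,0,0.008,0]]}}

```text
time: 18.95
tool_pos: [0.6407, -0.1279, 0.1383]
orientation: [0.0, 1.0, -0.0, 0.0]
force: [0.7, 0.3, -0.7]
opening: 0.0137
grasp_force: 30.0
```

Full shaft section entered with no force. I'll continue down.

Request:
{"api": "drive_tool", "payload": {"steps": [[0,0,0,0,0,0.002,0],[0,0,0,0,0,0.004,0],[0,0,0,0,0,0.006,0],[0,0,0,0,0,0.008,0],[0,0,0,0,0,0.01,0],[0,0,0,0,0,0.01,0]]}}

```text
time: 19.55
tool_pos: [0.6407, -0.1279, 0.1285]
orientation: [0.0, 1.0, -0.0, 0.0]
force: [-0.1, -0.1, 3.8]
opening: 0.0136
grasp_force: 30.0
```

Request:
{"api": "drive_tool", "payload": {"steps": [[0,0,0,0,0,0.002,0],[0,0,0,0,0,0.004,0],[0,0,0,0,0,0.006,0],[0,0,0,0,0,0.006,0],[0,0,0,0,0,0.006,0]]}}

```text
time: 20.05
tool_pos: [0.6408, -0.128, 0.123]
orientation: [0.0, 1.0, -0.0, 0.0]
force: [-1.1, 0.5, 8.1]
opening: 0.0139
grasp_force: 30.0
```

Request:
{"api": "drive_tool", "payload": {"steps": [[0,0,0,0,0,0.001,0],[0,0,0,0,0,0.0025,0],[0,0,0,0,0,0.0025,0],[0,0,0,0,0,0.0025,0]]}}

```text
time: 20.45
tool_pos: [0.641, -0.128, 0.1225]
orientation: [0.001, 1.0, -0.0, 0.001]
force: [-6.4, 1.3, 21.8]
opening: 0.014
grasp_force: 30.0
```

```bash
python3 - <<'E'
from h import *
R,p,s=cur();print(p,s["force"],s["opening"])
d=camera("side");i=np.ascontiguousarray(d["image"][...,::-1])
c=camera("top");P=cloud(c);m=np.zeros((480,640),bool);m[205:292,185:245]=1;m&=(P[...,2]>.008)&(P[...,2]<.08);print("scoop",cv2.minAreaRect(P[m][:,:2].astype(np.float32)*1000))
cv2.imwrite("pics/g6.png",cv2.resize(i[170:350,200:380],(600,600),interpolation=cv2.INTER_CUBIC))
E
```

```text
[ 0.64096242 -0.12800923  0.12245324] [-6.40020046  1.26630918 21.75468508] 0.013955201458627088
scoop ((504.2113037109375, 220.7533416748047), (116.18006896972656, 73.7696762084961), 13.211894035339355)
```

View pics/g6.png

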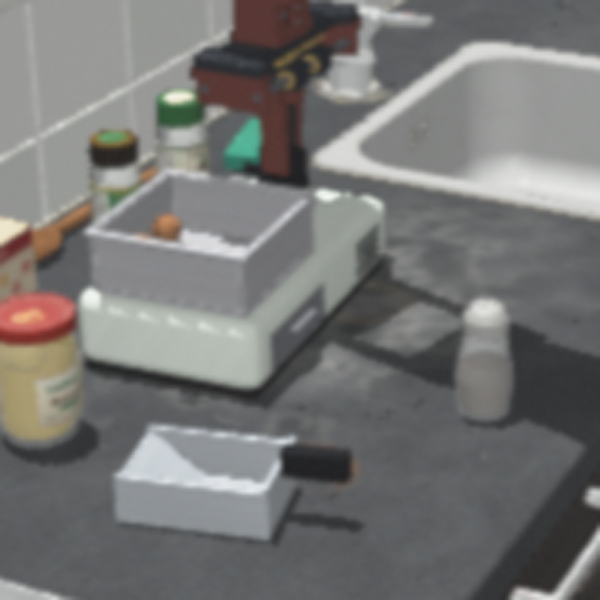

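The picture shows the knob down on the shaft, held by the gripper, the scoop standing upright and the bystanders in place. The force jump to 22 N means the shaft is at its stop. I'll ease off slightly and keep pressing.

Request:
{"api": "drive_tool", "payload": {"steps": [[0,0,0,0,0,-0.001,0],[0,0,0,0,0,-0.001,0],[0,0,0,0,0,-0.001,0]]}}

```text
time: 20.85
tool_pos: [0.6408, -0.128, 0.1225]
orientation: [0.001, 1.0, -0.0, 0.0]
force: [-3.6, 0.7, 14.1]
opening: 0.014
grasp_force: 30.0
```

Position is unchanged at the stop, with a steady 14 N press. I'll hand it in.

```bash
python3 -c "
from cell import sign_off;print(sign_off())"
```

```text
the job is handed in; nothing more can be done
None
```

All four nuts are in the hopper, the scoop is standing upright on the worktop and released, and the knob is home on the shaft, still gripped and pressed against the stop at about 14 N; handed in at about 21 s, with no verdict returned.

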